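# Draw cedar balls from the counter dispenser

## Task

With the fingertips, push the wooden tray sideways along its track until it is fully home against the stop under the dispenser's spout. Then press down the round pad on the free end of the rocking lever, keep it down so that the lifted gate lets all three cedar balls roll into the tray, and let the lever rise again. Do not grip or lift anything, do not touch the balls, and leave the other goods where they stand.

Things in the scene. Friction and masses are not known exactly. Their poses are not given: they have to be found in the camera images.
- dispenser: Wooden ball dispenser fixed on the table, turned up to 0.25 rad. Origin on the table under the chute's front lip; the chute slopes down to its -x; +y is its left seen from the robot. Foot board 8 mm thick, x -130..180, y -100..250 mm. Chute 52 mm wide, from x = -5 mm, y = 0. Gate guides at x = 45, y = +-29 mm rise to 151 mm, the pivot post at x = 60, y = -60 mm to 162 mm.
- track_stop (a point): Middle of the stop's face at the right end of the tray's track, on the foot board's top (8 mm up), at x = -50, y = -65 mm of the dispenser. The track runs from here to the dispenser's +y between two low fences 142 mm apart; their tops are 23 mm (front) and 31 mm (rear) above the table.
- tray: Loose open wooden tray, 130x130x45 mm, walls 6 mm, a low ridge on its floor, 0.2 to 0.45 kg, standing in the track on the foot board. Origin at the centre of its underside, axes parallel to the dispenser's. It starts 90 to 135 mm left (dispenser's +y) of home and slides along the track. Home, against the stop, it is at x about -50 mm, y = 0 of the dispenser, its left wall's outside at y = +65 mm.
- lever (a joint): Pale wooden rocking lever across the dispenser, pivot along the dispenser's x, 150 mm above the table. 0 rad: at rest, pad up, gate shut; grows as the pad goes down, to a hard stop at 0.56 rad. The gate rises 60 mm per rad; the balls get free only beyond about 0.42 rad, so press to the stop. A spring raises it when let go; it pushes on the pad with about 1.5 N at rest, 3.5 N fully down.
- lever_pad (a point): Middle of the top of the lever's round pad, 40 mm across, at the lever's right end (dispenser's -y), 110 mm from the pivot; moves with the lever. At rest 194 mm above the table, tilted 0.28 rad down towards the pivot; fully down it is 61 mm lower, about 133 mm above the table, and about 8 mm farther from the chute.
- ball_0_center (a point): Centre of cedar ball 0 (smooth pale wood, 34 mm diameter, 20 g), first of the three in the open chute behind the gate, about 95 mm above the table. In the home tray it lies about 31 mm above the table.
- ball_1_center (a point): Centre of cedar ball 1 (smooth pale wood, 34 mm diameter, 20 g), second of the three in the open chute behind the gate, about 100 mm above the table. In the home tray it lies about 31 mm above the table.
- ball_2_center (a point): Centre of cedar ball 2 (smooth pale wood, 34 mm diameter, 20 g), third of the three in the open chute behind the gate, about 106 mm above the table. In the home tray it lies about 31 mm above the table.
- candle_1: bystander: round sage candle tin, 60 mm across, 41 mm high, in front of the tray's track; origin at the centre of its underside.
- shop_bell: bystander: brass hand bell, 62 mm across, 100 mm high, behind the lever; origin at the centre of its underside.
- matchbox_1: bystander: matchbox 36x54x14 mm, in front of the lever; origin at the centre of its underside.
- soap_2: bystander: soap bar 51x75x25 mm, at the table's front left; origin at the centre of its underside.
- pepper_mill: bystander: dark wooden pepper mill, 55 mm across, 162 mm high, on the foot board, left of the chute; origin at the centre of its underside.
Mind the look-alikes: they are no part of the job. What is shaped like the part that bears ball_2_center but turquoise is not meant.

How it is judged (in metres and radians):
On the way, in this order (a step that is already met when the one before it is completed fails the run):
1. the tray is home under the spout, with the balls still behind the gate (y of tray in the frame of dispenser between -0.01 and 0.01 m and x of tray in the frame of dispenser between -0.06 and -0.04 m and angle between tray's own z axis and vertical below 0.05 rad and x of each of ball_0_center, ball_1_center, ball_2_center in the frame of dispenser above 0.03 m), for 0.1 s.
2. the fingers press the lever down (value of joint lever above 0.2 rad and contact force between the fingers and lever above 0.5 N and y of tray in the frame of dispenser between -0.01 and 0.01 m and x of tray in the frame of dispenser between -0.06 and -0.04 m and angle between tray's own z axis and vertical below 0.05 rad), for 0.05 s.
3. all three balls are in the tray (x of ball_0_center in the frame of tray between -0.06 and 0.06 m and y of ball_0_center in the frame of tray between -0.06 and 0.06 m and z of each of ball_0_center, ball_1_center, ball_2_center in the frame of tray below 0.055 m and x of ball_1_center in the frame of tray between -0.06 and 0.06 m and y of ball_1_center in the frame of tray between -0.06 and 0.06 m and x of ball_2_center in the frame of tray between -0.06 and 0.06 m and y of ball_2_center in the frame of tray between -0.06 and 0.06 m), for 0.2 s.
At the end, for the whole second after the job is handed in: All three ball centres lie inside the tray, at most 55 mm above its underside; the tray stands flat within 10 mm of its home against the stop; the lever is back at rest (under 0.08 rad); the tray is still (all of step 3 and y of tray in the frame of dispenser between -0.01 and 0.01 m and x of tray in the frame of dispenser between -0.06 and -0.04 m and angle between tray's own z axis and vertical below 0.05 rad and value of joint lever below 0.08 rad and linear speed of tray below 0.02 m/s); the robot touches nothing.
It fails at once if the tray is lifted (over 15 mm) (height (world z) of tray above 0.023 m).
It fails at once if the fingers touch a ball (contact force between the fingers and ball_0 above 0.3 N or contact force between the fingers and ball_1 above 0.3 N or contact force between the fingers and ball_2 above 0.3 N).
It fails at once if another article is moved more than 30 mm (distance of any of candle_1, shop_bell, matchbox_1, soap_2, pepper_mill from where it was at the start of the episode above 0.03 m).
It also fails if it takes over 51 s, if anything falls off the work surface, if the arm or the gripper's body presses on something with over 40 N, if the wrist force passes 120 N, or if a joint passes its speed limit or range.

## Robot

A 6-joint arm with a two-finger parallel gripper is mounted at the origin on a cart in front of the work surface, level with it; the furniture and walls round the work are solid. World frame = base frame: x ahead of the robot, y to its left, z up, the work surface at z = 0. Lengths are in mm, angles in rad, forces in N, time in s.
With the tool pointing down it reaches from about 350 to 875 mm from the base axis. Payload 4.2 kg.
Tool frame: the origin (TCP) lies at the very end of the fingers, on their centre line; the grasp point (between the pads) lies 19 mm behind it; z points along the fingers, y is the line along which they close (so a half turn about z gives the same grasp; the last joint's range is limited). The gripper opens to 85 mm and grips with 20 to 120 N. Pads are 22 mm wide; open, the fingers measure 114 mm over their backs; the gripper's body (76 mm by 85 mm) begins 54 mm behind the grasp point. The pads swing forward as they close: fully open they stand 13 mm farther back than shut.
Start: joints at [1.503, 0.385, 0.008, 0, -1.194, -0.259], TCP at [200.601, 591.911, 231.312] pointing down, gripper open.
Joint ranges: [-3.14, 3.14], [-1.21, 2.06], [-1.07, 1.41], [-3.16, 2.05], [-2.99, -0.16], [-3.1, 3.1]. Speed limits (rad/s): [2.79, 2.79, 3.14, 3.14, 3.14, 3.14].

## Interface

Orientations are given as a unit quaternion [x, y, z, w].
In Python, from bench import arm gives the robot as it stands. The module is installed in compiled form; this text tells all that it offers.
- The arm moves only by the tool drive_tool, never from a script. Its argument "targets" is a list of rows, each a list of 5 numbers: the closure, from -1 (fully open) to 1 (shut), then the shift along the tool's x, y, z in mm, then the turn about the tool's z in degrees. In form: [[grip, tx, ty, tz, roll], ...]. A call has 1 to 12 rows; each row is the pose to reach, as a shift and turn from the pose commanded when the call began, along the tool's axes at that moment; what a row does not reach only later rows make up. A row lasts 1/10 s, in which the tool goes at most 50 mm and 8.59 degrees, less where a joint would pass 70% of its speed; a pose out of reach is approached as far as the arm can. A call with a gripper value outside its range is refused whole. The fingers move at their own pace and stop on an object; the grip force is fixed at half the most. Time passes only in rows, so rows that repeat a pose let the fingers close. It gives the time, the measured TCP pose, the force, the opening and the grip force at its end, in the units of the state.
- arm.read_state(): the state, without advancing time (a new reading comes with each control period).
- arm.get_image(name): name is "scene" or "side" or "wrist"; returns the picture (400x640x3 uint8, blue, green, red); there is no depth.
- arm.camera_params(name): a dict with "fov_y" (degrees; the focal length in pixels is half the picture's height over the tangent of half this angle, whatever the lens; pixels are square), "cx", "cy" (the principal point, pixels), "rvec" (rotation vector, rad) and "tvec" (3), from world to camera coordinates, as OpenCV has them; the wrist camera has in their place "tool_from_camera" (4x4, takes a point from camera to tool coordinates, whose origin is the TCP and whose axes are the flange's). Camera axes: x right, y down, z forward; pixel columns grow to the right and rows downward; lengths in mm; the calibration is good to about 2 mm. A picture is of the moment at which its call begins: read the wrist's pose just before it. camera_params takes no time and is no camera call.
- arm.job_done(): hands the job in; it is judged then, once.
The state is a dict: "clock": time; "joints": joint angles; "joint_vel": joint speeds; "joint_efforts": joint torques, N m; "position": TCP position; "ee_rot": TCP orientation; "contact_force": force on the tool from outside, world axes, zero at the start; "wrist_torque": the same for the moment, N m; "gripper_width": finger opening in mm; "grasp_force": force on a finger pad.
Only numpy, scipy, OpenCV 4.12 (cv2) and the standard library are available. Lean on these libraries where they do the work, as an engineer would, in place of code of your own. Each camera call takes 0.05 s, during which the arm holds its last target. There are 200 camera calls.

## Working session

There is one attempt and no reset: what is moved stays moved. The work goes in short steps, Python scripts to look and compute and a tool call to move; the robot and the scene stay as the last step left them, time stands still between calls to the robot, and variables do not carry over. Pictures are saved under pics/ and viewed, at most 10 in all, crops included, and the job is handed in when it is done.

Besides the shell and the picture viewer there is one more tool, called in YAML: its name, and indented under it one key for each argument. drive_tool: Moves the arm, as the interface text tells. Its arguments: {"type":"object","properties":{"targets":{"type":"array","items":{"type":"array","items":{"type":"number"}}}},"required":["targets"]}

```bash
mkdir -p pics
python3 - <<'E'
from bench import arm
import cv2,numpy as np
s=arm.read_state();print(s['clock'],s['position'],s['ee_rot'],s['gripper_width'])
for n in('scene','side'):
    cv2.imwrite(f'pics/{n}0.png',arm.get_image(n));print(n,arm.camera_params(n))
E
```

```text
0.0 [200.41945884 591.3596365  230.19258256] [ 9.86662489e-01 -1.62775577e-01 -1.38604057e-04  1.10714184e-03] 85.22276072772945
scene {'fov_y': 43.51840200481032, 'cx': 327.718778159457, 'cy': 192.05638309084924, 'rvec': array([ 1.2166339 , -2.22921655,  1.03705291]), 'tvec': array([ 477.51078179,  343.92429958, 1242.02858031])}
side {'fov_y': 57.973610060217446, 'cx': 320.9931066083535, 'cy': 201.25795809389612, 'rvec': array([ 2.03038121, -0.26666915,  0.14251746]), 'tvec': array([-492.9304932 ,  276.05485066,  637.42805196])}
```

View pics/scene0.png

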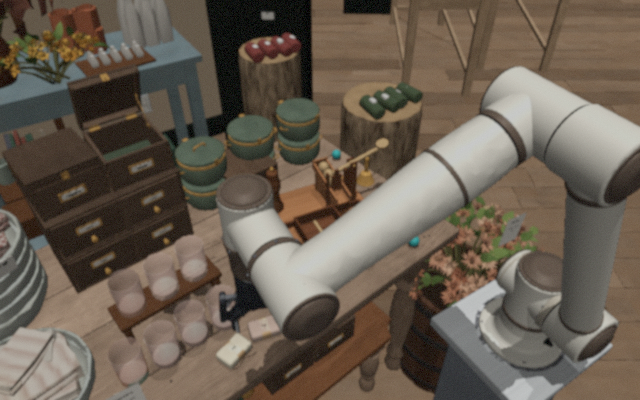

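View pics/side0.png

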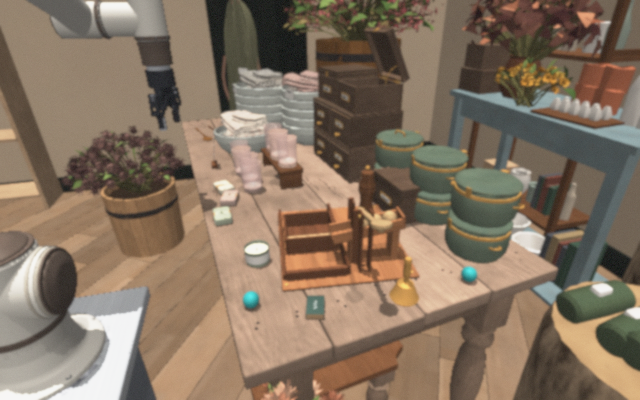

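The scene view shows the dispenser at about (335,190), partly behind the arm. The side view shows all of it: tray (310,240), lever pad (~378,220), bell (405,285), matchbox (315,306) and candle (257,253). The ball-shaped things are turquoise at side (250,300) and (469,274), which are look-alikes, and pale cedar in the chute, which are the ones meant. I'll enlarge both crops to confirm.

Run:
```python
import cv2,numpy as np
a=cv2.imread('pics/side0.png')[160:310,230:430]
cv2.imwrite('pics/sc.png',cv2.resize(a,(800,600),interpolation=cv2.INTER_CUBIC))
a=cv2.imread('pics/scene0.png')[130:250,250:410]
cv2.imwrite('pics/cc.png',cv2.resize(a,(800,600),interpolation=cv2.INTER_CUBIC))
```

```text
(no output)
```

View pics/sc.png

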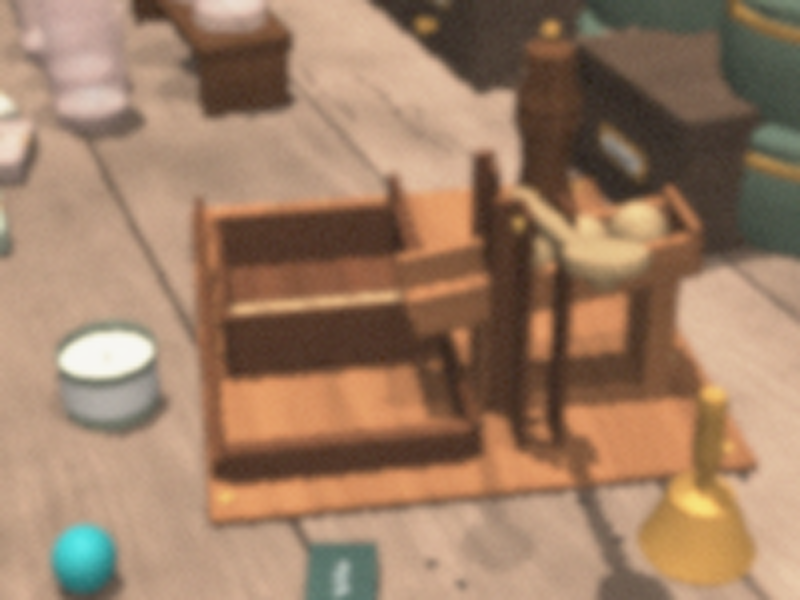

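View pics/cc.png

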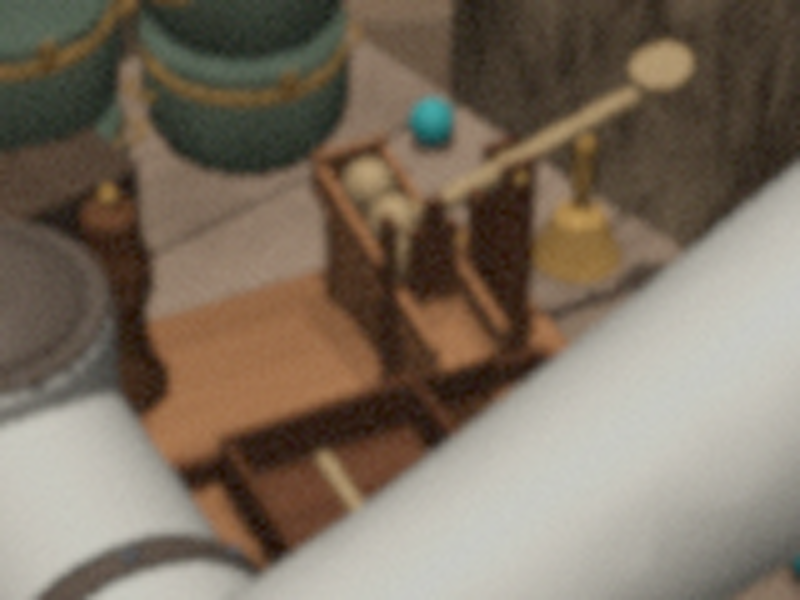

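The crops show the pale cedar balls in the chute (scene crop (367,180), (395,212)), while the turquoise ones lie on the table. The foot-board right corners are at side crop (212,522) and (752,465). The pad is at side crop (605,255) and scene crop (662,64). The tray's far (left) wall top runs roughly (222,212)–(390,200) in the side crop.

```bash
cat > h.py <<'E'
import cv2,numpy as np
from bench import arm
from scipy.spatial.transform import Rotation as R
def ray(n,u,v):
    p=arm.camera_params(n);f=200/np.tan(np.radians(p['fov_y']/2))
    M=cv2.Rodrigues(p['rvec'])[0];c=-M.T@p['tvec'];d=M.T@np.array([(u-p['cx'])/f,(v-p['cy'])/f,1])
    return c,d/np.linalg.norm(d)
def plane(n,u,v,z):
    c,d=ray(n,u,v);return c+d*(z-c[2])/d[2]
def tri(a,b):
    A=np.zeros((3,3));B=np.zeros(3)
    for c,d in(ray(*a),ray(*b)):
        P=np.eye(3)-np.outer(d,d);A+=P;B+=P@c
    return np.linalg.solve(A,B)
S=lambda x,y:('side',230+x/4,160+y/4)
C=lambda x,y:('scene',250+x/5,130+y/5)
E
python3 - <<'E'
from h import *
np.set_printoptions(precision=1,suppress=True)
a=plane(*S(212,521),8);b=plane(*S(752,465),8)
d=b-a;th=np.arctan2(d[1],d[0]);print('corners',a,b,np.linalg.norm(d),'yaw',th)
Rz=np.array([[np.cos(th),-np.sin(th)],[np.sin(th),np.cos(th)]])
o=(a+b)[:2]/2-Rz@np.array([25,-100]);print('origin',o)
D=lambda p:(Rz.T@(np.array(p)[:2]-o))
pad=tri(S(605,257),C(662,62));print('pad',pad,D(pad))
for n,p in dict(side=S(605,257),scene=C(662,62)).items():print(n,plane(*p,194))
for q in((225,212),(390,200),(218,470),(475,448)):
    p=plane(*S(*q),53);print('tray',q,p,D(p))
for q,z in(((110,395),20),((340,560),14),((85,558),17),((550,40),162)):
    p=plane(*S(*q),z);print(q,p,D(p))
for y in(65,190):print('y',y,o+Rz@[-50,y])
p=arm.camera_params('side')
print('tool axes\n',R.from_quat(arm.read_state()['ee_rot']).as_matrix())
E
```

```text
corners [438.6  52.    8. ] [738.   17.6   8. ] 301.3926033053438 yaw -0.11462587264519077
origin [574.9 137. ]
pad [618.9 -29.5 191. ] [  62.7 -160.4]
side [614.9 -35.9 194. ]
scene [617.8 -27.5 194. ]
tray (225, 212) [491.2 307.   53. ] [-102.6  159.4]
tray (390, 200) [603.8 292.6  53. ] [ 11.  157.9]
tray (218, 470) [442.2  37.5  53. ] [-120.4 -114. ]
tray (475, 448) [574.7  19.3  53. ] [  13.3 -116.9]
(110, 395) [396.3 163.9  20. ] [-180.5    6.3]
(340, 560) [496.3  -1.6  14. ] [ -62.3 -146.6]
(85, 558) [370.4  31.1  17. ] [-191.  -128.6]
(550, 40) [713.2 285.1 162. ] [120.5 162.9]
y 65 [532.7 207.3]
y 190 [546.9 331.5]
tool axes
 [[ 0.9 -0.3 -0. ]
 [-0.3 -0.9 -0. ]
 [ 0.   0.  -1. ]]
```

drive_tool:
  targets:
    - [1,45,11,0,-3]
    - [1,90,23,0,-6]
    - [1,135,34,0,-9]
    - [1,180,46,0,-12]
    - [1,225,57,0,-12]
    - [1,270,69,0,-12]
    - [1,315,80,0,-12]
    - [1,360,92,0,-12]
    - [1,400,102,0,-12]
    - [1,400,102,0,-12]
    - [1,400,102,20,-12]
    - [1,400,102,20,-12]

```text
clock: 1.3
position: [545.0, 365.8, 207.9]
ee_rot: [0.998, -0.059, -0.003, 0.002]
contact_force: [-0.1, 0.2, -1.0]
gripper_width: -0.1
grasp_force: 0.0
```

Run:
```python
from h import *
s=arm.read_state();print(s['clock'],s['position'],s['ee_rot'],s['gripper_width'],s['contact_force'])
print(arm.camera_params('wrist'))
a=arm.get_image('wrist');b=arm.get_image('scene');cv2.imwrite('pics/w1.png',a);cv2.imwrite('pics/scene1.png',b)
cv2.imwrite('pics/m1.png',np.vstack([cv2.resize(a,(480,300)),cv2.resize(b[100:275,230:510],(480,300))]))
```

```text
1.3 [545.03115475 365.77768245 207.90187391] [ 0.99824205 -0.05916996 -0.00271377  0.00208851] -0.12379051083665947 [-0.06510055  0.15694511 -1.04199419]
{'fov_y': 61.86106000292722, 'cx': 322.3736884328553, 'cy': 193.96028081474194, 'tool_from_camera': array([[ 2.40661493e-04, -9.53584801e-01, -3.01124510e-01,
         7.66751546e+01],
       [ 9.99999905e-01,  3.38935743e-04, -2.74114195e-04,
        -7.45655270e-01],
       [ 3.63452989e-04, -3.01124415e-01,  9.53584792e-01,
        -1.41731632e+02],
       [ 0.00000000e+00,  0.00000000e+00,  0.00000000e+00,
         1.00000000e+00]])}
```

View pics/m1.png

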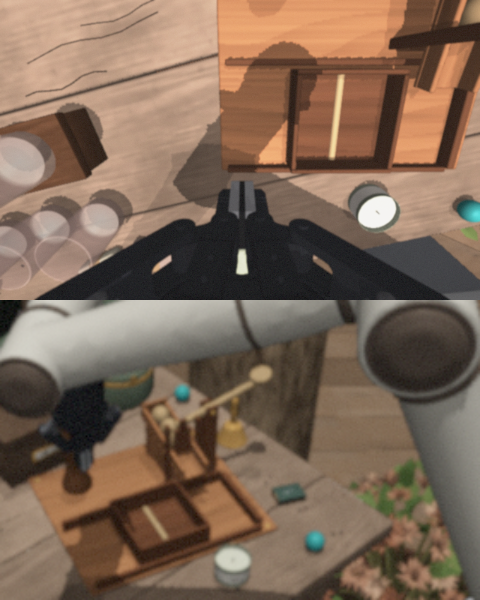

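The wrist view (halved scale) shows the tray's left wall at column ~292, the board's left edge at ~220, its front edge at row ~170, and the closed fingers left of the tray. The candle is at (375,208) in front of the track.

```bash
cat >> h.py <<'E'
def wplane(s,u,v,z):
    p=arm.camera_params('wrist');f=200/np.tan(np.radians(p['fov_y']/2));T=p['tool_from_camera']
    M=R.from_quat(s['ee_rot']).as_matrix()
    d=M@T[:3,:3]@np.array([(u-p['cx'])/f,(v-p['cy'])/f,1]);c=M@T[:3,3]+np.array(s['position'])
    return c+d*(z-c[2])/d[2]
E
python3 - <<'E'
from h import *
np.set_printoptions(precision=1,suppress=True)
s=arm.read_state();k=4/3
P=lambda u,v,z:wplane(s,u*k,v*k,z)
for n,u,v,z in(('board FL',221,171,8),('board left back',218,2,8),('board FR',459,170,8),('tray l-front',290,170,53),('tray l-back',293,70,53),('tray r-front',392,169,53),('tray r-back',407,73,53),('stop top inner',438,165,25),('candle',377,211,41)):
    print(n,P(u,v,z))
E
```

```text
board FL [478.  406.8   8. ]
board left back [700.  378.8   8. ]
board FR [438.2  54.    8. ]
tray l-front [487.8 311.6  53. ]
tray l-back [611.5 300.9  53. ]
tray r-front [473.8 180.3  53. ]
tray r-back [592.9 170.8  53. ]
stop top inner [458.5  99.6  25. ]
candle [404.8 190.2  41. ]
```

drive_tool:
  targets:
    - [1,0,0,50,0]
    - [1,0,0,100,0]
    - [1,0,0,150,0]
    - [1,0,0,176,0]
    - [1,0,0,176,0]
    - [1,0,10,176,0]
    - [1,0,20,176,0]
    - [1,0,28,176,0]
    - [1,0,36,176,0]
    - [1,0,44,176,0]
    - [1,0,52,176,0]
    - [1,0,60,176,0]

```text
clock: 2.6
position: [540.9, 308.3, 36.5]
ee_rot: [0.998, -0.058, 0.002, -0.002]
contact_force: [0.5, 1.7, 0.4]
gripper_width: 0.1
grasp_force: 1.5
```

drive_tool:
  targets:
    - [1,0,8,0,0]
    - [1,0,16,0,0]
    - [1,0,24,0,0]
    - [1,0,32,0,0]
    - [1,0,40,0,0]
    - [1,0,48,0,0]
    - [1,0,54,0,0]
    - [1,0,60,0,0]
    - [1,0,65,0,0]
    - [1,0,69,0,0]
    - [1,0,72,0,0]
    - [1,0,72,0,0]

```text
clock: 3.8
position: [531.0, 235.1, 35.2]
ee_rot: [0.998, -0.059, -0.0, 0.0]
contact_force: [0.6, 3.7, 2.5]
gripper_width: -0.2
grasp_force: 1.4
```

drive_tool:
  targets:
    - [1,0,2,0,0]
    - [1,0,4,0,0]
    - [1,0,6,0,0]
    - [1,0,6,0,0]

```text
clock: 4.2
position: [530.3, 229.4, 35.1]
ee_rot: [0.998, -0.059, -0.0, 0.0]
contact_force: [1.1, 3.0, 2.0]
gripper_width: 0.1
grasp_force: 1.6
```

drive_tool:
  targets:
    - [1,0,1,0,0]
    - [1,0,2,0,0]
    - [1,0,3,0,0]
    - [1,0,4,0,0]
    - [1,0,4,0,0]

```text
clock: 4.7
position: [530.7, 226.5, 35.5]
ee_rot: [0.998, -0.059, 0.001, -0.001]
contact_force: [1.1, 5.0, 2.6]
gripper_width: 0.0
grasp_force: 2.6
```

drive_tool:
  targets:
    - [1,0,1,0,0]
    - [1,0,2,0,0]
    - [1,0,3,0,0]
    - [1,0,3,0,0]

```text
clock: 5.1
position: [532.3, 225.2, 36.2]
ee_rot: [0.998, -0.058, 0.003, -0.002]
contact_force: [3.9, 7.4, 0.9]
gripper_width: -0.1
grasp_force: 4.0
```

drive_tool:
  targets:
    - [1,0,2,0,0]
    - [1,0,4,0,0]
    - [1,0,4,0,0]
    - [1,0,4,0,0]

```text
clock: 5.5
position: [533.8, 224.3, 37.1]
ee_rot: [0.998, -0.058, 0.006, -0.005]
contact_force: [4.6, 13.8, 0.8]
gripper_width: -0.2
grasp_force: 7.1
```

Run:
```python
from h import *
a=arm.get_image('side')[160:310,230:430];cv2.imwrite('pics/side2.png',cv2.resize(a,(800,600),interpolation=cv2.INTER_CUBIC))
```

```text
(no output)
```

View pics/side2.png

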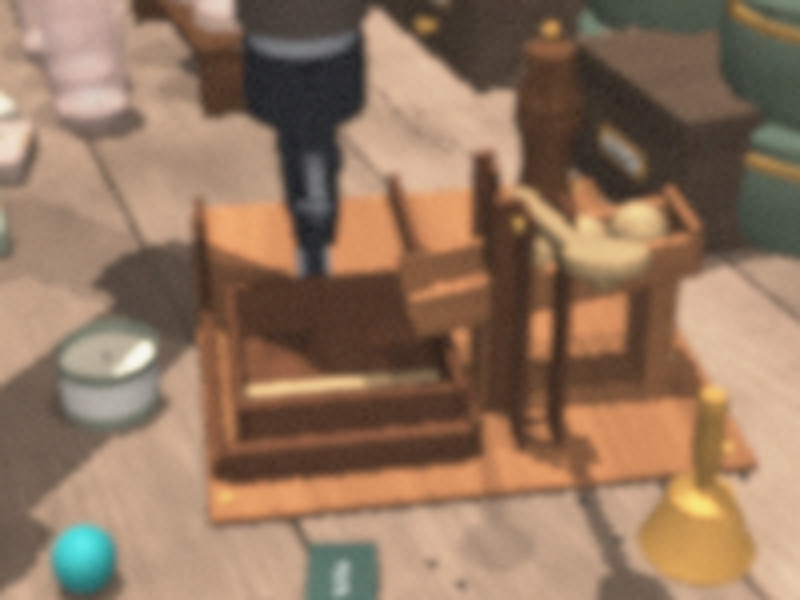

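The tray sits flush with the stop at side crop (345,440), and the force rises without further motion. It is home with the balls still in the chute. Next I back off and rise.

drive_tool:
  targets:
    - [1,0,-8,0,0]
    - [1,0,-30,0,0]
    - [1,0,-30,0,0]
    - [1,0,-30,-50,0]
    - [1,0,-30,-100,0]
    - [1,0,-30,-150,0]
    - [1,0,-30,-200,0]
    - [1,0,-30,-225,0]
    - [1,0,-30,-225,0]
    - [1,0,-30,-225,0]

```text
clock: 6.55
position: [531.8, 248.3, 259.5]
ee_rot: [0.998, -0.059, -0.001, 0.001]
contact_force: [-0.9, -0.1, -1.5]
gripper_width: 0.2
grasp_force: 0.0
```

Run:
```python
from h import *
s=arm.read_state();M=R.from_quat(s['ee_rot']).as_matrix()
for t in([618,-32,240],):print(s['position'],M.T@(np.array(t)-s['position']))
```

```text
[531.83731753 248.25400114 259.52576478] [118.57200018 268.15030202  19.58736316]
```

drive_tool:
  targets:
    - [1,20,45,0,0]
    - [1,40,90,0,0]
    - [1,60,135,0,0]
    - [1,80,180,0,0]
    - [1,99,225,0,0]
    - [1,118,268,5,0]
    - [1,118,268,20,0]
    - [1,118,268,20,0]
    - [1,118,268,20,0]

```text
clock: 7.45
position: [617.6, -31.3, 238.3]
ee_rot: [0.998, -0.059, -0.002, 0.001]
contact_force: [0.2, -0.1, -0.1]
gripper_width: 0.1
grasp_force: 0.0
```

Run:
```python
from h import *
s=arm.read_state();print(s['position'])
a=arm.get_image('wrist');b=arm.get_image('side');cv2.imwrite('pics/w3.png',a)
cv2.imwrite('pics/m3.png',np.vstack([cv2.resize(a,(480,300)),cv2.resize(b[140:290,250:490],(480,300))]))
```

```text
[617.58854475 -31.26929365 238.32064943]
```

View pics/m3.png

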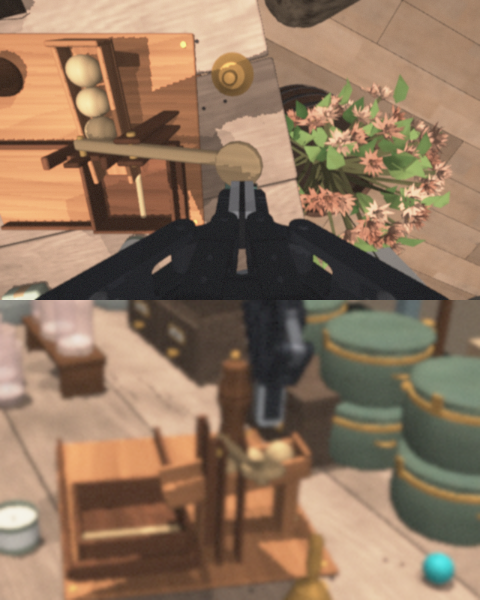

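The wrist view shows the pad at (239,160) just ahead of the fingertips, at half scale, with all three balls still in the chute.

Run:
```python
from h import *
s=arm.read_state();p=wplane(s,239*4/3,160*4/3,194);M=R.from_quat(s['ee_rot']).as_matrix()
print(p,M.T@(p-s['position']))
```

```text
[623.83081832 -28.00264146 194.        ] [ 5.12158036 -3.02362085 46.16183385]
```

drive_tool:
  targets:
    - [1,4,0,20,0]
    - [1,4,0,36,0]
    - [1,4,0,44,0]
    - [1,4,1,52,0]
    - [1,4,2,60,0]
    - [1,4,3,68,0]
    - [1,4,4,76,0]
    - [1,4,5,84,0]
    - [1,4,6,92,0]
    - [1,4,7,100,0]
    - [1,4,8,107,0]
    - [1,4,8,110,0]

```text
clock: 8.75
position: [622.3, -39.1, 132.3]
ee_rot: [0.998, -0.058, 0.001, -0.0]
contact_force: [-5.4, 5.6, 19.4]
gripper_width: 0.1
grasp_force: 8.9
```

drive_tool:
  targets:
    - [1,0,0,1,0]
    - [1,0,0,2,0]
    - [1,0,0,2,0]
    - [1,0,0,2,0]
    - [1,0,0,2,0]
    - [1,0,0,2,0]
    - [1,0,0,2,0]
    - [1,0,0,2,0]
    - [1,0,0,2,0]
    - [1,0,0,2,0]
    - [1,0,0,2,0]
    - [1,0,0,2,0]

```text
clock: 9.95
position: [622.3, -39.1, 132.3]
ee_rot: [0.998, -0.058, 0.002, -0.0]
contact_force: [-5.5, 3.9, 19.2]
gripper_width: -0.0
grasp_force: 8.6
```

Run:
```python
from h import *
a=arm.get_image('wrist');b=arm.get_image('side')
cv2.imwrite('pics/m4.png',np.vstack([cv2.resize(a,(480,300)),cv2.resize(b[140:290,250:490],(480,300))]))
```

```text
(no output)
```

View pics/m4.png

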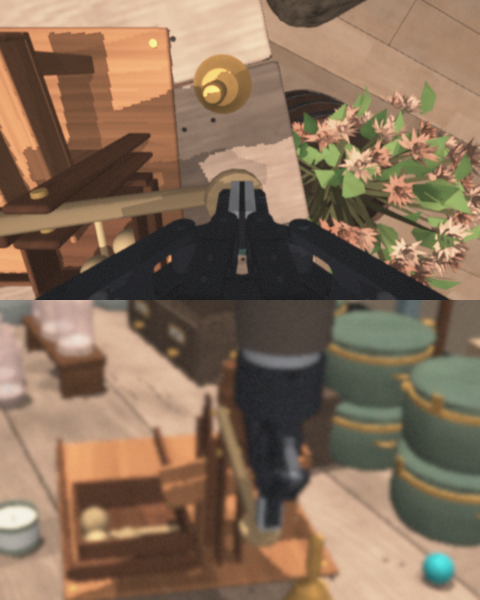

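The lever is fully down and the chute looks empty, with a ball visible in the tray at (95,518). I'll hold briefly, then rise.

drive_tool:
  targets:
    - [1,0,0,0,0]
    - [1,0,0,0,0]
    - [1,0,0,0,0]
    - [1,0,0,0,0]
    - [1,0,-2,-12,0]
    - [1,0,-4,-24,0]
    - [1,0,-6,-36,0]
    - [1,0,-7,-48,0]
    - [1,0,-8,-60,0]
    - [1,0,-8,-75,0]
    - [1,0,-8,-110,0]
    - [1,0,-8,-150,0]

```text
clock: 11.25
position: [621.5, -31.3, 277.6]
ee_rot: [0.998, -0.059, -0.002, 0.0]
contact_force: [1.1, -0.3, 0.0]
gripper_width: -0.4
grasp_force: 0.0
```

drive_tool:
  targets:
    - [1,0,0,-20,0]
    - [1,0,-40,-20,0]
    - [1,0,-80,-20,0]
    - [1,0,-110,-20,0]
    - [1,0,-110,-20,0]
    - [1,0,-110,-20,0]
    - [1,0,-110,-20,0]

```text
clock: 11.95
position: [635.2, 77.1, 298.1]
ee_rot: [0.998, -0.059, -0.0, 0.0]
contact_force: [0.4, -0.5, 0.9]
gripper_width: -0.3
grasp_force: 0.0
```

Run:
```python
from h import *
a=arm.get_image('wrist');b=arm.get_image('side')
cv2.imwrite('pics/m5.png',np.vstack([cv2.resize(a,(480,300)),cv2.resize(b[140:290,250:490],(480,300))]))
```

```text
(no output)
```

View pics/m5.png

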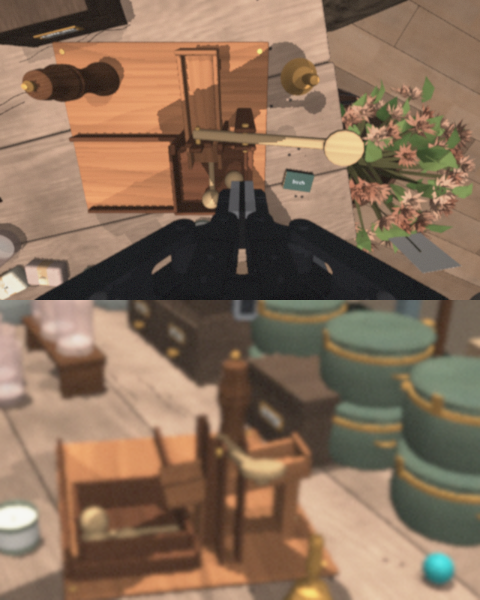

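The chute is empty, the lever is up, and two balls are visible in the tray at (210,200) and (234,178). I'll move back to check for the third.

drive_tool:
  targets:
    - [1,-45,0,0,0]
    - [1,-90,0,0,0]
    - [1,-135,0,0,0]
    - [1,-170,0,0,0]
    - [1,-170,0,0,0]
    - [1,-170,0,0,0]
    - [1,-170,0,0,0]

```text
clock: 12.75
position: [467.4, 97.1, 298.5]
ee_rot: [0.998, -0.059, 0.0, -0.0]
contact_force: [0.3, 0.2, 0.4]
gripper_width: 0.1
grasp_force: 0.0
```

Run:
```python
from h import *
a=arm.get_image('wrist')
cv2.imwrite('pics/m6.png',a)
```

```text
(no output)
```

View pics/m6.png

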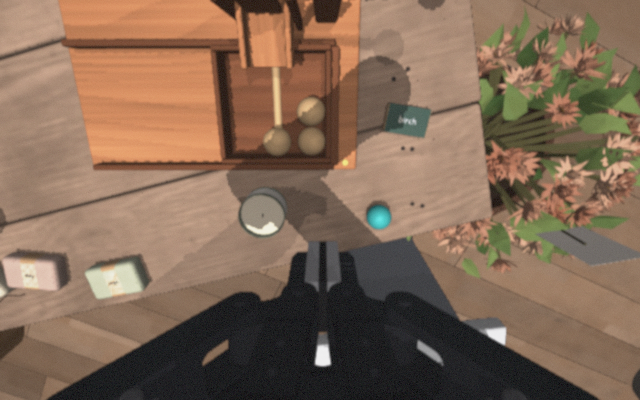

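All three balls lie in the home tray, at (311,110), (278,141) and (312,141).

```bash
python3 -c "
from bench import arm
print(arm.job_done())"
```

```text
the job is handed in; nothing more can be done
None
```

The tray is home against the stop, all three cedar balls are in it, the lever is back up, nothing else looked disturbed, and the job was handed in at about 13 s; no verdict was returned.

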